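# Run a fingertip along the studs of an instrument case

## Robot

A 6-joint arm with a two-finger parallel gripper is mounted at the origin on a cart in front of the work surface, level with it; the furniture and walls round the work are solid. World frame = base frame: x ahead of the robot, y to its left, z up, the work surface at z = 0. Lengths are in m, angles in rad, forces in N, time in s.
With the tool pointing down it reaches from about 0.4 to 0.825 m from the base axis. Payload 7 kg.
Tool frame: the origin (TCP) lies midway between the tips of the shut fingers; the grasp point (between the pads) lies 19 mm behind it; z points along the fingers, y is the line along which they close (so a half turn about z gives the same grasp; the last joint's range is limited). The gripper opens to 88 mm and grips with 3 to 60 N. Pads are 19 mm wide; open, the fingers measure 130 mm over their backs; the gripper's body (78 mm by 193 mm) begins 47 mm behind the grasp point.
Start: joints at [1.547, 0.359, 0.012, 0, -1.224, -0.288], TCP at [0.207, 0.642, 0.227] pointing down, gripper open.
Joint ranges: [-3.07, 3.07], [-1.43, 2.12], [-1.02, 1.25], [-3.03, 1.67], [-3.05, -0], [-3.03, 3.03]. Speed limits (rad/s): [2.39, 2.39, 3.01, 3.14, 3.14, 3.14].

## Interface

Orientations are given as [roll, pitch, yaw] about the fixed x, y, z axes, in that order (R = Rz(yaw) Ry(pitch) Rx(roll)).
In Python, from station import get_state, grab_frame, calibration, job_done, boxes_of, regions_of, spot_point gives the robot as it stands. The module is installed in compiled form; this text tells all that it offers.
- The arm moves only by the tool arm_command, never from a script. Its argument "commands" is a list of rows, each an object of numbers: "tx", "ty", "tz": the shift along the tool's x, y, z each as a share of 25 cm, from -1 to 1; "twist": the turn about the tool's z as a share of 180 degrees, from -1 to 1. A call has exactly 8 rows; each row is the pose to reach, as a shift and turn from the pose commanded when the call began, along the tool's axes at that moment, turning the shorter way round; what a row does not reach only later rows make up. A row lasts 1/12 s, in which the tool goes at most 41.7 mm and 7.16 degrees, less where a joint would pass 70% of its speed; a pose out of reach is approached as far as the arm can. A call with a number of a shift or a turn outside -1 to 1 is refused whole. A call with a gripper value outside its range is refused whole. "claw" is the opening, from 0 (shut) to 1 (fully open), set as the call begins (left out, the last holds). The fingers move at their own pace and stop on an object; "grip_force" is the grip in N (left out, the last holds). Time passes only in rows, so rows that repeat a pose let the fingers close, or fill a call up. It gives the time, the measured TCP pose, the force, the opening and the grip force at its end, in the units of the state.
- get_state(): the state, without advancing time (a new reading comes with each control period).
- grab_frame(name): name is "scene" or "side" or "wrist"; returns the picture (400x640x3 uint8, red, green, blue); there is no depth.
- calibration(name): a dict with "camera_matrix" (3x3 intrinsics, pixels), "extrinsics" (4x4, takes a point from camera to world coordinates). Camera axes: x right, y down, z forward; pixel columns grow to the right and rows downward; lengths in m; the calibration is good to about 2 mm. A picture is of the moment at which its call begins: read the wrist's pose just before it. calibration takes no time and is no camera call; for the wrist camera it gives the pose at the moment of the call.
- job_done(): hands the job in; it is judged then, once.
Trained networks look in the newest picture that a camera, given by its name, has taken for a name from the list of things; names that differ only in an ending like _2 or _b are one class to them, and where a whole thing is asked for, a point or a joint stands for the part that bears it (a point fixed in the world has none). Each returns a list of dicts, best first, with "score" (0 to 1); they miss things now and then, are a little off and sometimes report something else, mostly with a low value. They report only what shows in the picture. A call takes as long as a camera call. They do not tell look-alikes from the thing itself.
- boxes_of(query, camera): "rect" ([left, top, right, bottom] in pixels, round what is visible of it).
- regions_of(query, camera): "region" (400x640 bool, what is visible of it) and "rect" ([left, top, right, bottom] in pixels, round what is visible of it).
- spot_point(query, camera): "uv" ([column, row] in pixels: a listed point, or the origin of a listed thing).
The state is a dict: "t": time; "q": joint angles; "qd": joint speeds; "joint_efforts": joint torques, N m; "eef_pos": TCP position; "ee_rot": TCP orientation; "force": force on the tool from outside, world axes, zero at the start; "moment": the same for the moment, N m; "width": finger opening in m; "gripper_force": force on a finger pad.
Only numpy, scipy, OpenCV 4.12 (cv2) and the standard library are available. Lean on these libraries where they do the work, as an engineer would, in place of code of your own. Each camera call takes 0.05 s, during which the arm holds its last target. There are 200 camera calls.

## Task

Close the cover of the grey instrument case: run your fingertips along the curved row of six push-in studs, from the green one to the red one in a single pass without lifting away in between, so that each in turn is pressed down flush with the cover. Use light pressure, do not grip, lift or shove the case, leave the tape roll lying on it and everything else alone, and move clear at the end.

Things in the scene. Friction and masses are not known exactly. Their poses are not given: they have to be found in the camera images.
- case: grey instrument case, 130 x 200 mm and 47 mm high, 2 kg, standing loose on four rubber feet on the workbench, turned any way. Origin: centre of its underside, z up. Its flat aluminium cover is the plane 47 mm above the origin; the six studs stand on the cover in a gently curved row along one long side (its -x side), on a thin grey guide line.
- green_tape: green tape roll, 52 mm across and 14 mm high, lying flat and loose on the case cover beside the row of studs (its nearest edge is 40 mm or more from the stud centres); origin: centre of its underside. Leave it.
- stud1_top (a point): middle of the top of stud 1 (green: the first of the row); moves down with it. The stud is a flat cone, 29 mm across at the cover and 6 mm across at the top (flanks about 30 degrees), its top at most 7 mm above the cover at the start; neighbours are 32 to 41 mm apart.
- stud1 (a joint): how far this stud has been pressed down, m: 0 = standing 7 mm proud, 0.007 = flush with the cover (hard stop). It starts at 0 to 1 mm, slides straight down against about 2 N of friction and stays where it is left; it has no spring.
- stud2_top (a point): middle of the top of stud 2 (black: second of the row); moves down with it. The stud is a flat cone, 29 mm across at the cover and 6 mm across at the top (flanks about 30 degrees), its top at most 7 mm above the cover at the start; neighbours are 32 to 41 mm apart.
- stud2 (a joint): how far this stud has been pressed down, m: 0 = standing 7 mm proud, 0.007 = flush with the cover (hard stop). It starts at 0 to 1 mm, slides straight down against about 2 N of friction and stays where it is left; it has no spring.
- stud3_top (a point): middle of the top of stud 3 (black: third); moves down with it. The stud is a flat cone, 29 mm across at the cover and 6 mm across at the top (flanks about 30 degrees), its top at most 7 mm above the cover at the start; neighbours are 32 to 41 mm apart.
- stud3 (a joint): how far this stud has been pressed down, m: 0 = standing 7 mm proud, 0.007 = flush with the cover (hard stop). It starts at 0 to 1 mm, slides straight down against about 2 N of friction and stays where it is left; it has no spring.
- stud4_top (a point): middle of the top of stud 4 (black: fourth); moves down with it. The stud is a flat cone, 29 mm across at the cover and 6 mm across at the top (flanks about 30 degrees), its top at most 7 mm above the cover at the start; neighbours are 32 to 41 mm apart.
- stud4 (a joint): how far this stud has been pressed down, m: 0 = standing 7 mm proud, 0.007 = flush with the cover (hard stop). It starts at 0 to 1 mm, slides straight down against about 2 N of friction and stays where it is left; it has no spring.
- stud5_top (a point): middle of the top of stud 5 (black: fifth); moves down with it. The stud is a flat cone, 29 mm across at the cover and 6 mm across at the top (flanks about 30 degrees), its top at most 7 mm above the cover at the start; neighbours are 32 to 41 mm apart.
- stud5 (a joint): how far this stud has been pressed down, m: 0 = standing 7 mm proud, 0.007 = flush with the cover (hard stop). It starts at 0 to 1 mm, slides straight down against about 2 N of friction and stays where it is left; it has no spring.
- stud6_top (a point): middle of the top of stud 6 (red: the last of the row); moves down with it. The stud is a flat cone, 29 mm across at the cover and 6 mm across at the top (flanks about 30 degrees), its top at most 7 mm above the cover at the start; neighbours are 32 to 41 mm apart.
- stud6 (a joint): how far this stud has been pressed down, m: 0 = standing 7 mm proud, 0.007 = flush with the cover (hard stop). It starts at 0 to 1 mm, slides straight down against about 2 N of friction and stays where it is left; it has no spring.
- blue_tape: blue tape roll, 100 mm across, 24 mm high, loose on the bench; origin: centre of its underside. A bystander to leave alone.
- side_cutters: side cutters with red grips, 55 x 94 x 12 mm, loose on the bench; origin: centre of its underside. A bystander to leave alone.
- board_green: green circuit board, 60 x 96 x 13 mm, loose on the bench; origin: centre of its underside. A bystander to leave alone.
- magnet_tray: round steel screw dish, 92 mm across, 20 mm high, loose on the bench; origin: centre of its underside. A bystander to leave alone.
- driver_1: blue precision screwdriver, 122 mm long, 10 mm thick, loose on the bench; origin: centre of its underside. A bystander to leave alone.
- tablet: tablet computer in a blue frame, 130 x 206 x 20 mm, towards the left of the bench, where beyond it a tall microscope under a clear bag stands fixed (x 0.43 to 0.67 m, y 0.42 to 0.68 m: keep the arm off it), loose on the bench; origin: centre of its underside. A bystander to leave alone.
- label_roll: white label roll standing on end, 75 mm across, 58 mm high, loose on the bench; origin: centre of its underside. A bystander to leave alone.
Things that resemble listed ones, but are neither listed nor needed, are in the scene too. What is shaped like the green_tape but yellow is not meant.

How it is judged:
At the end, for the whole second after the job is handed in: All six studs stand at most 3 mm above the cover (pressed down by more than 4 of 7 mm); the case stands level, at rest and within 20 mm of its first place, the green tape roll still lies on it within 30 mm of its first place, and every other thing is within 15 mm of its own (value of joint each of stud1, stud2, stud3, stud4, stud5, stud6 above 0.004 m and distance of case from where it was at the start of the episode below 0.02 m and linear speed of case below 0.01 m/s and angle between case's own z axis and vertical below 0.03 rad and z of green_tape in the frame of case above 0.044 m and distance of green_tape from where it was at the start of the episode below 0.03 m and distance of each of blue_tape, side_cutters, board_green, magnet_tray, driver_1, tablet, label_roll from where it was at the start of the episode below 0.015 m); the robot touches nothing.
It fails at once if the studs are pressed out of order: one is down (past 4 mm) while the one before it, counted from the green end, is not (short of 3.5 mm) ((value of joint stud2 above 0.004 m and value of joint stud1 below 0.0035 m) or (value of joint stud3 above 0.004 m and value of joint stud2 below 0.0035 m) or (value of joint stud4 above 0.004 m and value of joint stud3 below 0.0035 m) or (value of joint stud5 above 0.004 m and value of joint stud4 below 0.0035 m) or (value of joint stud6 above 0.004 m and value of joint stud5 below 0.0035 m)).
It fails at once if the fingertips rise more than about 40 mm above the cover after the green stud is down and before the red one is (value of joint stud1 above 0.004 m and value of joint stud6 below 0.004 m and z of the grasp point in the frame of case above 0.108 m).
It fails at once if the fingers press on the case or its studs with more than 40 N (contact force between the fingers and case above 40 N).
It fails at once if the case is lifted or tipped (8 mm, 0.1 rad) or shoved more than 20 mm (height (world z) of case above 0.008 m or angle between case's own z axis and vertical above 0.1 rad or distance of case from where it was at the start of the episode above 0.02 m).
It fails at once if the green tape roll is lifted off the cover by more than 10 mm or moved more than 30 mm, or another thing on the bench is moved more than 15 mm (z of green_tape in the frame of case above 0.057 m or distance of green_tape from where it was at the start of the episode above 0.03 m or distance of any of blue_tape, side_cutters, board_green, magnet_tray, driver_1, tablet, label_roll from where it was at the start of the episode above 0.015 m).
It also fails if it takes over 45 s, if anything falls off the work surface, if the arm or the gripper's body presses on something with over 40 N, if the wrist force passes 120 N, or if a joint passes its speed limit or range.

## Working session

There is one attempt and no reset: what is moved stays moved. The work goes in short steps, Python scripts to look and compute and a tool call to move; the robot and the scene stay as the last step left them, time stands still between calls to the robot, and variables do not carry over. Pictures are saved under pics/ and viewed, at most 10 in all, crops included, and the job is handed in when it is done.

Besides the shell and the picture viewer there is one more tool, called after "Call:" by a JSON object that holds its "api" and its "payload". arm_command: Moves the arm, as the interface text tells. Shift numbers are shares of 25 cm and turn numbers shares of 180 degrees, none past 1 either way. Its arguments: {"type":"object","properties":{"commands":{"type":"array"},"claw":{"type":"number"},"grip_force":{"type":"number"}},"required":["commands"]}

```bash
mkdir -p pics
cat > h.py <<'E'
import numpy as np, cv2
from station import *
def ray(cam,uv,z):
    c=calibration(cam);K=np.array(c["camera_matrix"]);T=np.array(c["extrinsics"])
    d=T[:3,:3]@np.linalg.solve(K,[uv[0],uv[1],1.]);o=T[:3,3]
    return o+d*(z-o[2])/d[2]
def save(cam,n):
    im=grab_frame(cam);cv2.imwrite(f"pics/{n}.png",im[:,:,::-1]);return im
E
python3 - <<'E'
from h import *
s=get_state();print(s)
for cam in ("scene","side"):
    save(cam,cam+"0")
    print(cam,calibration(cam)["extrinsics"])
    for i in range(1,7):
        for r in spot_point(f"stud{i}_top",cam)[:2]:print(i,r["score"],r["uv"],ray(cam,r["uv"],.0535))
    for r in spot_point("green_tape",cam)[:2]:print("tape",r["score"],r["uv"],ray(cam,r["uv"],.047))
    for r in spot_point("case",cam)[:2]:print("case",r["score"],r["uv"],ray(cam,r["uv"],.0))
E
python3 -c "
import cv2,numpy as np
cv2.imwrite('pics/b0.png',np.vstack([cv2.resize(cv2.imread('pics/%s0.png'%c),(480,300)) for c in('scene','side')]))"
```

```text
{'t': 0.0, 'q': array([ 1.54711140e+00,  3.59377474e-01,  1.10240075e-02, -3.34465617e-04,
       -1.22410630e+00, -2.88105789e-01]), 'qd': array([-0.00024949, -0.00070582, -0.00012987,  0.00075189,  0.00017136,
        0.00051056]), 'joint_efforts': array([-3.94483031e-04, -5.82716274e+01,  2.93054366e+01,  6.99729323e+00,
        7.06183855e-03, -1.61405947e-04]), 'eef_pos': array([0.20694248, 0.64196033, 0.22561644]), 'ee_rot': array([ 3.13990843e+00, -1.71231219e-04, -3.11904484e-01]), 'force': array([ 0.22038795, -0.65068664, -0.11360885]), 'moment': array([-0.03754896,  0.00196648, -0.00638828]), 'gripper_force': 0.0, 'width': 0.08786567060405555}
scene [[ 0.85668421 -0.37940845  0.34948734  0.07266639]
 [-0.5158362  -0.63308699  0.57716018 -0.89216142]
 [ 0.00227644 -0.67472223 -0.73806824  1.02338448]
 [ 0.          0.          0.          1.        ]]
1 0.36 [315.8, 179.6] [ 0.6009707  -0.02521196  0.0535    ]
1 0.17 [263.5, 194.6] [ 0.43607177 -0.00071888  0.0535    ]
2 0.4 [303.3, 179.8] [ 0.56798671 -0.00647959  0.0535    ]
3 0.52 [362.2, 308.7] [ 0.46589736 -0.46280092  
[... 772 characters left out ...]
    0.          0.          1.        ]]
1 0.44 [285.3, 227.1] [ 0.60314197 -0.02724317  0.0535    ]
1 0.33 [289.0, 233.7] [5.87456996e-01 2.57434119e-04 5.35000000e-02]
2 0.62 [289.9, 232.5] [ 0.58530301 -0.00498371  0.0535    ]
3 0.5 [302.5, 240.5] [0.54198358 0.02565593 0.0535    ]
4 0.46 [309.3, 241.6] [0.52060036 0.02876428 0.0535    ]
5 0.49 [322.8, 237.7] [0.48022179 0.01018517 0.0535    ]
6 0.6 [337.4, 238.4] [0.43489479 0.0101805  0.0535    ]
tape 0.69 [298.7, 276.8] [0.53900347 0.15609529 0.047     ]
tape 0.57 [290.4, 195.7] [ 0.60806695 -0.18522855  0.047     ]
case 0.7 [313.5, 239.9] [ 0.51354446 -0.02574486  0.        ]
case 0.56 [358.4, 325.8] [0.36804947 0.26859989 0.        ]
```

View pics/scene0.png

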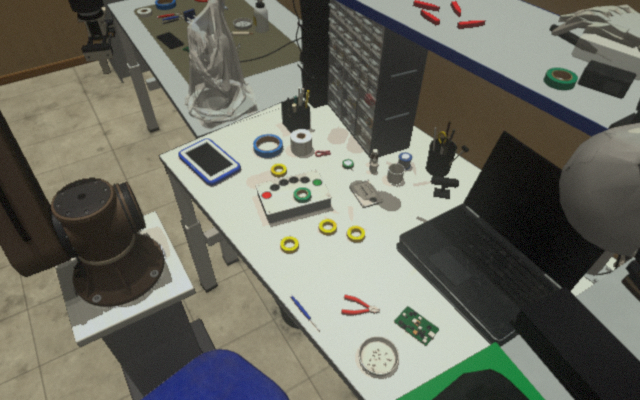

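View pics/side0.png

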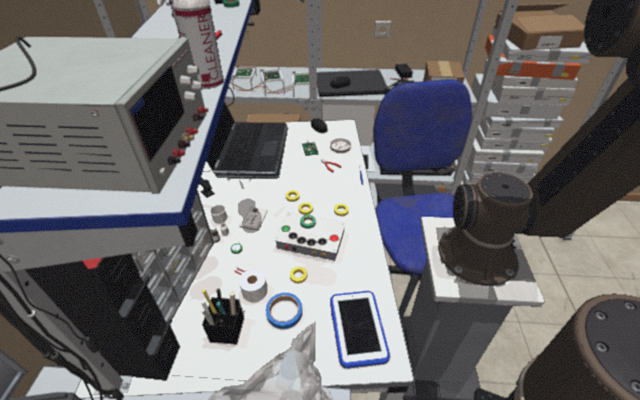

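The case is near (0.515, -0.03), at about pixel (293,200) in the scene picture. The stud row runs from green (318,182) to red (266,195) along its far (+y) side, and the green tape lies at (303,195). Yellow decoys surround it.

Run:
```python
from h import *
from scipy.spatial.transform import Rotation as R
s=get_state();T=np.eye(4);T[:3,:3]=R.from_euler('xyz',s['ee_rot']).as_matrix();T[:3,3]=s['eef_pos']
print(np.linalg.inv(T)@np.array(calibration("wrist")["extrinsics"]),calibration("wrist")["camera_matrix"],s['t'])
tgt=np.array([.50,-.03,.24]);print(T[:3,:3].T@(tgt-s['eef_pos'])/.25)
print("pen cup",ray("scene",(297,105),.08),"screwbottle",ray("scene",(374,160),.03),ray("scene",(300,143),.05))
```

```text
[[-4.10836543e-04 -9.68642319e-01 -2.48459027e-01  6.68385264e-02]
 [ 9.99998930e-01 -7.46840281e-04  1.25809475e-03  1.06060088e-03]
 [-1.40420303e-03 -2.48458245e-01  9.68641590e-01 -1.57684784e-01]
 [ 0.00000000e+00  0.00000000e+00  0.00000000e+00  1.00000000e+00]] [[288.43112334   0.         320.47624574]
 [  0.         288.43112334 203.17146826]
 [  0.           0.           1.        ]] 0.9
[ 1.94033319  2.20054567 -0.05376518]
pen cup [0.72524471 0.30802882 0.08      ] screwbottle [ 0.82324847 -0.02261232  0.03      ] [0.64836866 0.15404847 0.05      ]
```

Call:
{"api": "arm_command", "payload": {"commands": [{"tx":0.1,"ty":0.12,"tz":-0.05},{"tx":0.21,"ty":0.24,"tz":-0.05},{"tx":0.32,"ty":0.36,"tz":-0.05},{"tx":0.43,"ty":0.48,"tz":-0.05},{"tx":0.54,"ty":0.6,"tz":-0.05},{"tx":0.65,"ty":0.72,"tz":-0.05},{"tx":0.75,"ty":0.84,"tz":-0.05},{"tx":0.85,"ty":0.96,"tz":-0.05}], "claw": 0}}

```text
invalid input
```

Call:
{"api": "arm_command", "payload": {"commands": [{"tx":0.1,"ty":0.12},{"tx":0.21,"ty":0.24},{"tx":0.32,"ty":0.36},{"tx":0.43,"ty":0.48},{"tx":0.54,"ty":0.6},{"tx":0.65,"ty":0.72},{"tx":0.75,"ty":0.84},{"tx":0.85,"ty":0.96}]}}

```text
invalid input
```

Run:
```python
from h import *
save("wrist","w1");s=get_state();print(s['eef_pos'],s['ee_rot'],s['q'],s['force'],s['t'],s['width'])
for i in range(1,7):
    for r in spot_point(f"stud{i}_top","wrist")[:2]:print(i,r["score"],r["uv"],ray("wrist",r["uv"],.0535))
for q,z in(("green_tape",.047),("case",0)):
    for r in spot_point(q,"wrist")[:2]:print(q,r["score"],r["uv"],ray("wrist",r["uv"],z))
```

```text
[0.20709616 0.64241378 0.22657086] [-3.14157941e+00  1.16261739e-05 -3.11822910e-01] [ 1.54707004e+00  3.58571038e-01  1.18823085e-02 -7.85254774e-06
 -1.22409160e+00 -2.88093953e-01] [-0.944264   -0.91478595  0.4325463 ] 0.95 0.08753009492811613
```

View pics/w1.png

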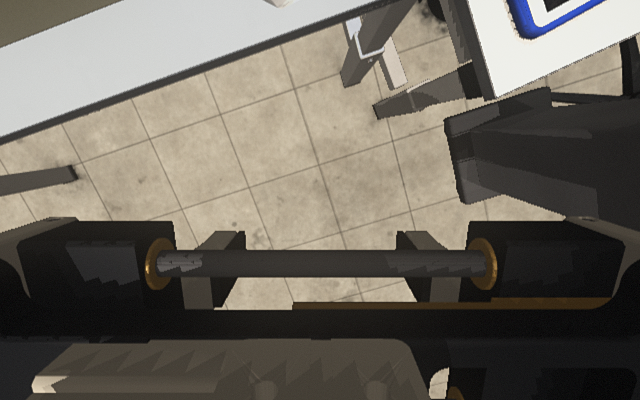

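The wrist picture still shows the floor at the start pose, because both moves were refused. I'll give every field in each row this time.

Call:
{"api": "arm_command", "payload": {"commands": [{"tx":0.1,"ty":0.12,"tz":-0.05,"twist":0},{"tx":0.21,"ty":0.24,"tz":-0.05,"twist":0},{"tx":0.32,"ty":0.36,"tz":-0.05,"twist":0},{"tx":0.43,"ty":0.48,"tz":-0.05,"twist":0},{"tx":0.54,"ty":0.6,"tz":-0.05,"twist":0},{"tx":0.65,"ty":0.72,"tz":-0.05,"twist":0},{"tx":0.75,"ty":0.84,"tz":-0.05,"twist":0},{"tx":0.85,"ty":0.96,"tz":-0.05,"twist":0}], "claw": 0, "grip_force": 10}}

```text
t: 2.02
eef_pos: [0.3361, 0.3469, 0.2393]
ee_rot: [-3.141, -0.0, -0.312]
force: [1.2, -0.2, 0.7]
width: 0.0401
gripper_force: 0.0
```

Call:
{"api": "arm_command", "payload": {"commands": [{"tx":0.1,"ty":0.12,"tz":0,"twist":0},{"tx":0.21,"ty":0.24,"tz":0,"twist":0},{"tx":0.32,"ty":0.36,"tz":0,"twist":0},{"tx":0.43,"ty":0.48,"tz":0,"twist":0},{"tx":0.54,"ty":0.6,"tz":0,"twist":0},{"tx":0.65,"ty":0.72,"tz":0,"twist":0},{"tx":0.75,"ty":0.84,"tz":0,"twist":0},{"tx":0.85,"ty":0.96,"tz":0,"twist":0}], "claw": 0, "grip_force": 10}}

```text
t: 2.68
eef_pos: [0.4648, 0.0533, 0.2396]
ee_rot: [-3.141, -0.001, -0.312]
force: [0.5, 0.6, -0.5]
width: 0.0008
gripper_force: 0.0
```

Run:
```python
from h import *
save("wrist","w2");s=get_state();print(s['eef_pos'],s['ee_rot'],s['q'],s['force'],s['t'],s['width'])
for i in range(1,7):
    for r in spot_point(f"stud{i}_top","wrist")[:2]:print(i,r["score"],r["uv"],ray("wrist",r["uv"],.0535))
for q,z in(("green_tape",.047),("case",0)):
    for r in spot_point(q,"wrist")[:2]:print(q,r["score"],r["uv"],ray("wrist",r["uv"],z))
```

```text
[0.4660792  0.04842941 0.23930965] [ 3.14029627e+00 -7.47025867e-04 -3.14430461e-01] [ 0.52649539  0.00256014 -0.4039734   0.00154692 -1.16473127  0.72925863] [ 2.72692726 -3.99288184  1.22379585] 2.7333 0.0004639598412318267
1 0.73 [332.9, 135.9] [0.51666262 0.01697178 0.0535    ]
1 0.65 [355.9, 39.3] [ 0.60516437 -0.0369922   0.0535    ]
2 0.7 [339.0, 74.9] [ 0.57655462 -0.00729387  0.0535    ]
2 0.15 [345.9, 160.8] [0.48400446 0.01293634 0.0535    ]
3 0.86 [330.2, 104.4] [0.54994955 0.01287163 0.0535    ]
4 0.86 [332.3, 136.1] [0.51583372 0.02220959 0.0535    ]
5 0.79 [346.9, 160.7] [0.48337388 0.01496258 0.0535    ]
6 0.66 [365.6, 183.7] [0.44993299 0.00176575 0.0535    ]
green_tape 0.96 [464.1, 56.9] [ 0.5526276  -0.14093338  0.047     ]
green_tape 0.91 [487.8, 152.7] [ 0.44004576 -0.14831813  0.047     ]
case 0.86 [361.9, 119.4] [ 0.52256223 -0.02152773  0.        ]
```

View pics/w2.png

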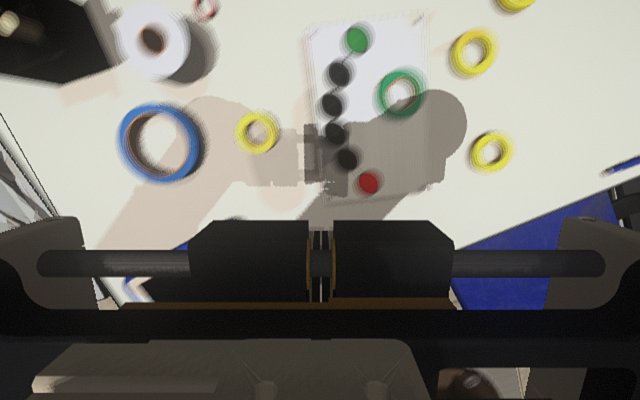

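Blurred, as the arm was still settling. The studs run from green (356,39) to red (368,184), bulging left, with the tape at (401,93). I'll measure once more now it is still.

```bash
cat > m.py <<'E'
from h import *
from scipy.spatial.transform import Rotation as R
import sys
im=save("wrist",sys.argv[1]);s=get_state();print(s['eef_pos'],s['ee_rot'],s['force'],s['t'])
M=R.from_euler('xyz',s['ee_rot']).as_matrix()
for i in range(1,7):
    for r in spot_point(f"stud{i}_top","wrist")[:2]:
        p=ray("wrist",r["uv"],.0535);print(i,r["score"],r["uv"],p.round(4),"tool/25cm",(M.T@(p-s['eef_pos'])/.25).round(3))
for q,z in(("green_tape",.047),("case",0)):
    for r in spot_point(q,"wrist")[:2]:print(q,r["score"],r["uv"],ray("wrist",r["uv"],z))
E
python3 m.py w3
```

```text
[0.46412874 0.05631615 0.23918183] [-3.14134578e+00 -1.75015672e-04 -3.09611956e-01] [-0.33985678 -0.03515766 -1.24784185] 3.1833
1 0.71 [333.9, 134.1] [0.5174 0.0213 0.0535] tool/25cm [0.245 0.069 0.743]
1 0.57 [357.8, 40.7] [ 0.6028 -0.0319  0.0535] tool/25cm [0.636 0.167 0.743]
2 0.85 [337.7, 75.1] [ 0.5766 -0.0015  0.0535] tool/25cm [0.499 0.083 0.743]
2 0.18 [355.7, 38.9] [ 0.6052 -0.0304  0.0535] tool/25cm [0.643 0.159 0.743]
3 0.65 [330.1, 102.0] [0.5524 0.0147 0.0535] tool/25cm [0.387 0.051 0.743]
4 0.9 [334.6, 134.9] [0.5163 0.0203 0.0535] tool/25cm [0.243 0.074 0.743]
5 0.75 [349.3, 160.9] [0.4823 0.0124 0.0535] tool/25cm [0.123 0.145 0.743]
6 0.82 [367.8, 181.8] [ 0.4514 -0.0019  0.0535] tool/25cm [0.022 0.237 0.743]
green_tape 0.86 [395.0, 94.2] [ 0.53817601 -0.05938867  0.047     ]
green_tape 0.8 [468.3, 56.1] [ 0.55186322 -0.1464617   0.047     ]
case 0.79 [363.4, 119.1] [ 0.52231501 -0.02465888  0.        ]
```

View pics/w3.png

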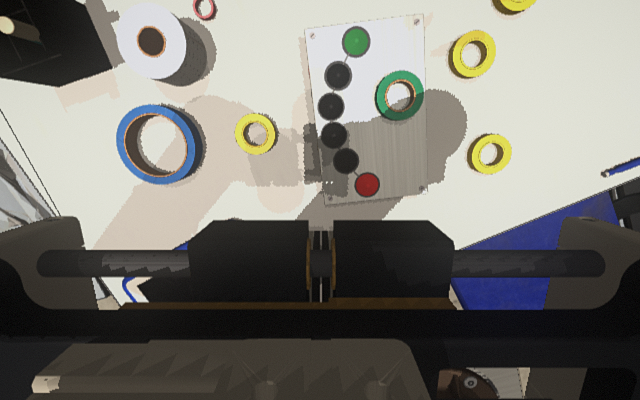

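Call:
{"api": "arm_command", "payload": {"commands": [{"tx":0.16,"ty":0.04,"tz":0,"twist":0},{"tx":0.32,"ty":0.08,"tz":0,"twist":0},{"tx":0.48,"ty":0.12,"tz":0.1,"twist":0},{"tx":0.64,"ty":0.165,"tz":0.2,"twist":0},{"tx":0.64,"ty":0.165,"tz":0.32,"twist":0},{"tx":0.64,"ty":0.165,"tz":0.46,"twist":0},{"tx":0.64,"ty":0.165,"tz":0.58,"twist":0},{"tx":0.64,"ty":0.165,"tz":0.66,"twist":0}], "claw": 0, "grip_force": 10}}

```text
t: 4.25
eef_pos: [0.6023, -0.034, 0.0702]
ee_rot: [3.14, 0.004, -0.313]
force: [-0.7, 0.2, -0.7]
width: 0.0005
gripper_force: 0.0
```

Call:
{"api": "arm_command", "payload": {"commands": [{"tx":0,"ty":0,"tz":0,"twist":0},{"tx":0,"ty":0,"tz":0,"twist":0},{"tx":0,"ty":0,"tz":0,"twist":0},{"tx":0,"ty":0,"tz":0.01,"twist":0},{"tx":0,"ty":0,"tz":0.02,"twist":0},{"tx":0,"ty":0,"tz":0.03,"twist":0},{"tx":0,"ty":0,"tz":0.03,"twist":0},{"tx":0,"ty":0,"tz":0.03,"twist":0}], "claw": 0, "grip_force": 10}}

```text
t: 4.92
eef_pos: [0.604, -0.0331, 0.0669]
ee_rot: [-3.141, -0.0, -0.312]
force: [-0.2, -0.8, 0.2]
width: 0.0008
gripper_force: 0.0
```

Run:
```python
from h import *
s=get_state();print(s['eef_pos'],s['ee_rot'],s['force'],s['t'])
for c in("scene","side"):
    im=save(c,c+"1")
    u,v=(300,190) if c=="scene" else (310,235)
    cv2.imwrite(f"pics/c_{c}.png",cv2.resize(im[v-60:v+45,u-70:u+70,::-1],(800,600),interpolation=cv2.INTER_CUBIC))
print(get_state()['eef_pos'])
```

```text
[ 0.60401689 -0.03310074  0.06685827] [-3.14137084e+00 -3.41550909e-04 -3.11743289e-01] [-0.20052201 -0.80825809  0.18589704] 4.9167
[ 0.60406399 -0.03312065  0.06680493]
```

View pics/c_scene.png

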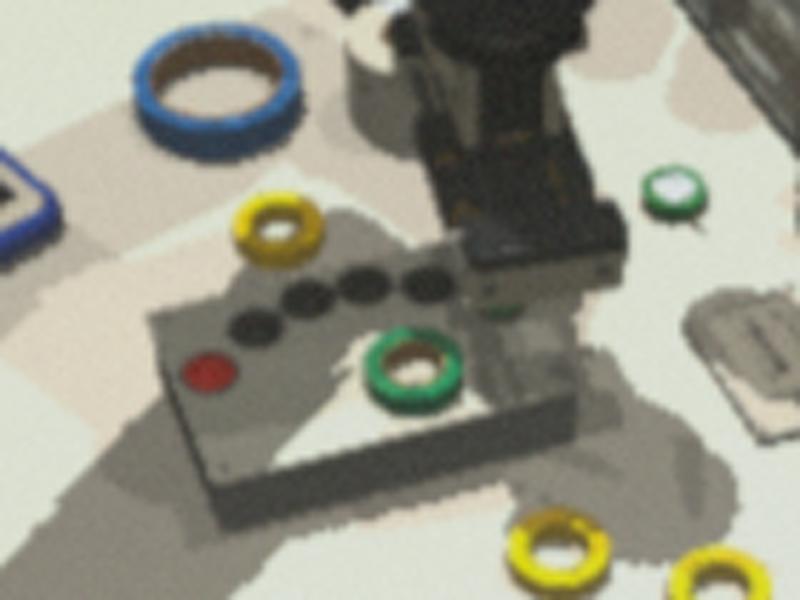

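View pics/c_side.png

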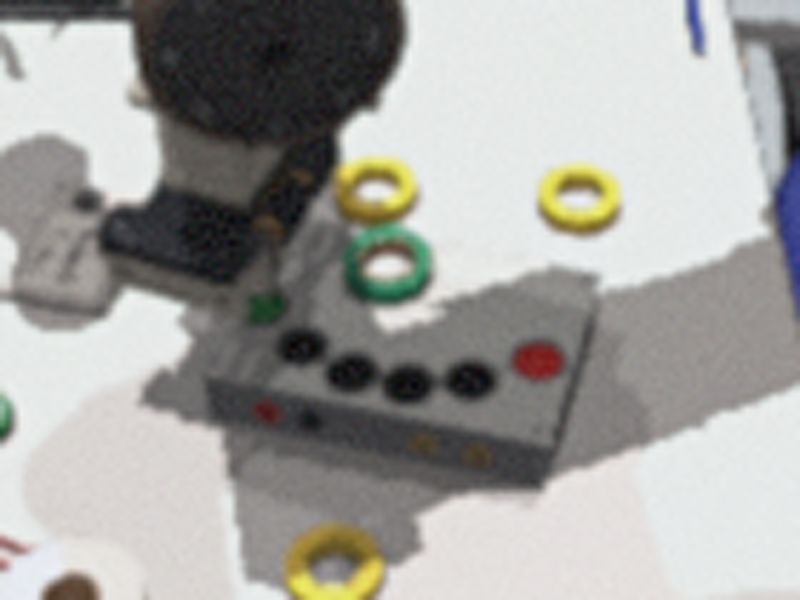

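Both crops show the closed fingertips just over the green stud, at (500,305) in the scene crop and (265,305) in the side crop. The row and the tape are clear of them. I'll press down slowly.

Call:
{"api": "arm_command", "payload": {"commands": [{"tx":0,"ty":0,"tz":0.02,"twist":0},{"tx":0,"ty":0,"tz":0.035,"twist":0},{"tx":0,"ty":0,"tz":0.045,"twist":0},{"tx":0,"ty":0,"tz":0.052,"twist":0},{"tx":0,"ty":0,"tz":0.058,"twist":0},{"tx":0,"ty":0,"tz":0.064,"twist":0},{"tx":0,"ty":0,"tz":0.068,"twist":0},{"tx":0,"ty":0,"tz":0.068,"twist":0}], "claw": 0, "grip_force": 10}}

```text
t: 5.68
eef_pos: [0.6038, -0.0332, 0.0493]
ee_rot: [3.141, 0.0, -0.312]
force: [-0.3, 0.5, 0.1]
width: 0.0008
gripper_force: 0.1
```

Call:
{"api": "arm_command", "payload": {"commands": [{"tx":0,"ty":0,"tz":0.002,"twist":0},{"tx":0,"ty":0,"tz":0.004,"twist":0},{"tx":0,"ty":0,"tz":0.006,"twist":0},{"tx":0,"ty":0,"tz":0.008,"twist":0},{"tx":0,"ty":0,"tz":0.008,"twist":0},{"tx":0,"ty":0,"tz":0.008,"twist":0},{"tx":0,"ty":0,"tz":0.008,"twist":0},{"tx":0,"ty":0,"tz":0.008,"twist":0}], "claw": 0, "grip_force": 10}}

```text
t: 6.35
eef_pos: [0.6041, -0.0331, 0.0476]
ee_rot: [-3.142, -0.0, -0.312]
force: [-0.4, 0.7, 1.6]
width: 0.0003
gripper_force: 0.7
```

Call:
{"api": "arm_command", "payload": {"commands": [{"tx":0,"ty":0,"tz":0.001,"twist":0},{"tx":0,"ty":0,"tz":0.002,"twist":0},{"tx":0,"ty":0,"tz":0.003,"twist":0},{"tx":0,"ty":0,"tz":0.004,"twist":0},{"tx":0,"ty":0,"tz":0.004,"twist":0},{"tx":0,"ty":0,"tz":0.004,"twist":0},{"tx":0,"ty":0,"tz":0.004,"twist":0},{"tx":0,"ty":0,"tz":0.004,"twist":0}], "claw": 0, "grip_force": 10}}

```text
t: 7.02
eef_pos: [0.6041, -0.0331, 0.0473]
ee_rot: [-3.142, -0.0, -0.312]
force: [-3.2, 0.4, 8.3]
width: 0.0006
gripper_force: 3.9
```

The green stud is flush: force rises to 8 N at z = 0.0473. I'll ease up 1 mm and slide to stud 2.

Call:
{"api": "arm_command", "payload": {"commands": [{"tx":-0.01,"ty":-0.006,"tz":-0.003,"twist":0},{"tx":-0.03,"ty":-0.018,"tz":-0.003,"twist":0},{"tx":-0.05,"ty":-0.03,"tz":-0.003,"twist":0},{"tx":-0.07,"ty":-0.042,"tz":-0.003,"twist":0},{"tx":-0.09,"ty":-0.054,"tz":-0.003,"twist":0},{"tx":-0.11,"ty":-0.066,"tz":-0.003,"twist":0},{"tx":-0.125,"ty":-0.075,"tz":-0.003,"twist":0},{"tx":-0.137,"ty":-0.082,"tz":-0.003,"twist":0}], "claw": 0, "grip_force": 10}}

```text
t: 7.68
eef_pos: [0.5771, -0.0026, 0.0473]
ee_rot: [3.142, 0.0, -0.311]
force: [1.4, -1.2, 2.3]
width: 0.0007
gripper_force: 1.1
```

Call:
{"api": "arm_command", "payload": {"commands": [{"tx":-0.012,"ty":-0.004,"tz":0,"twist":0},{"tx":-0.028,"ty":-0.008,"tz":0,"twist":0},{"tx":-0.045,"ty":-0.013,"tz":0,"twist":0},{"tx":-0.062,"ty":-0.018,"tz":0,"twist":0},{"tx":-0.08,"ty":-0.022,"tz":0,"twist":0},{"tx":-0.097,"ty":-0.026,"tz":0,"twist":0},{"tx":-0.112,"ty":-0.028,"tz":0,"twist":0},{"tx":-0.124,"ty":-0.029,"tz":0,"twist":0}], "claw": 0, "grip_force": 10}}

```text
t: 8.35
eef_pos: [0.5498, 0.0135, 0.0473]
ee_rot: [-3.142, 0.0, -0.312]
force: [2.2, -0.5, 3.4]
width: 0.0002
gripper_force: 1.3
```

Call:
{"api": "arm_command", "payload": {"commands": [{"tx":-0.012,"ty":0,"tz":0,"twist":0},{"tx":-0.028,"ty":0.002,"tz":0,"twist":0},{"tx":-0.046,"ty":0.004,"tz":0,"twist":0},{"tx":-0.064,"ty":0.007,"tz":0,"twist":0},{"tx":-0.082,"ty":0.01,"tz":0,"twist":0},{"tx":-0.1,"ty":0.013,"tz":0,"twist":0},{"tx":-0.118,"ty":0.016,"tz":0,"twist":0},{"tx":-0.132,"ty":0.019,"tz":0,"twist":0}], "claw": 0, "grip_force": 10}}

```text
t: 9.02
eef_pos: [0.5167, 0.0189, 0.0473]
ee_rot: [3.141, 0.0, -0.312]
force: [2.5, -1.6, 2.5]
width: 0.0004
gripper_force: 1.5
```

Call:
{"api": "arm_command", "payload": {"commands": [{"tx":-0.012,"ty":0.004,"tz":0,"twist":0},{"tx":-0.028,"ty":0.012,"tz":0,"twist":0},{"tx":-0.044,"ty":0.02,"tz":0,"twist":0},{"tx":-0.06,"ty":0.029,"tz":0,"twist":0},{"tx":-0.076,"ty":0.038,"tz":0,"twist":0},{"tx":-0.092,"ty":0.048,"tz":0,"twist":0},{"tx":-0.108,"ty":0.057,"tz":0,"twist":0},{"tx":-0.121,"ty":0.065,"tz":0,"twist":0}], "claw": 0, "grip_force": 10}}

```text
t: 9.68
eef_pos: [0.483, 0.0125, 0.0473]
ee_rot: [3.141, 0.0, -0.312]
force: [3.6, 0.8, 2.3]
width: 0.0005
gripper_force: 1.6
```

Call:
{"api": "arm_command", "payload": {"commands": [{"tx":-0.012,"ty":0.011,"tz":0,"twist":0},{"tx":-0.026,"ty":0.024,"tz":0,"twist":0},{"tx":-0.04,"ty":0.038,"tz":0,"twist":0},{"tx":-0.055,"ty":0.052,"tz":0,"twist":0},{"tx":-0.07,"ty":0.066,"tz":0,"twist":0},{"tx":-0.084,"ty":0.08,"tz":0,"twist":0},{"tx":-0.096,"ty":0.091,"tz":0,"twist":0},{"tx":-0.107,"ty":0.101,"tz":0,"twist":0}], "claw": 0, "grip_force": 10}}

```text
t: 10.35
eef_pos: [0.4499, -0.0035, 0.0473]
ee_rot: [3.141, 0.0, -0.312]
force: [3.0, 1.1, 3.4]
width: 0.0004
gripper_force: 1.6
```

Run:
```python
from h import *
s=get_state();print(s['eef_pos'],s['ee_rot'],s['force'],s['t'])
```

```text
[ 0.44985855 -0.00345057  0.04728722] [ 3.14135324e+00  3.49654346e-04 -3.11952254e-01] [3.02866198 1.06676588 3.40552545] 10.35
```

All six have been swept at 2–4 N. I'll lift 25 mm (still within the limit) and back off along the row direction, then check.

Call:
{"api": "arm_command", "payload": {"commands": [{"tx":0,"ty":0,"tz":-0.02,"twist":0},{"tx":0,"ty":0,"tz":-0.06,"twist":0},{"tx":0,"ty":0,"tz":-0.1,"twist":0},{"tx":-0.08,"ty":0,"tz":-0.1,"twist":0},{"tx":-0.16,"ty":0,"tz":-0.1,"twist":0},{"tx":-0.2,"ty":0,"tz":-0.1,"twist":0},{"tx":-0.2,"ty":0,"tz":-0.1,"twist":0},{"tx":-0.2,"ty":0,"tz":-0.1,"twist":0}], "claw": 0, "grip_force": 10}}

```text
t: 11.02
eef_pos: [0.4025, 0.0122, 0.0725]
ee_rot: [3.141, 0.0, -0.311]
force: [0.1, 0.1, 1.0]
width: 0.0003
gripper_force: 0.0
```

Run:
```python
from h import *
s=get_state();print(s['eef_pos'],s['force'],s['t'])
o=[]
for c in("scene","side"):
    im=save(c,c+"2");u,v=(293,195) if c=="scene" else (312,235)
    old=cv2.imread(f"pics/{c}0.png")
    for a in(old,im[:,:,::-1]):o.append(cv2.resize(a[v-37:v+37,u-50:u+50],(400,296),interpolation=cv2.INTER_CUBIC))
cv2.imwrite("pics/cmp.png",np.vstack([np.hstack(o[:2]),np.hstack(o[2:])]))
```

```text
[0.40252486 0.01217806 0.07245181] [0.0783481  0.0520636  1.02114265] 11.0167
```

View pics/cmp.png

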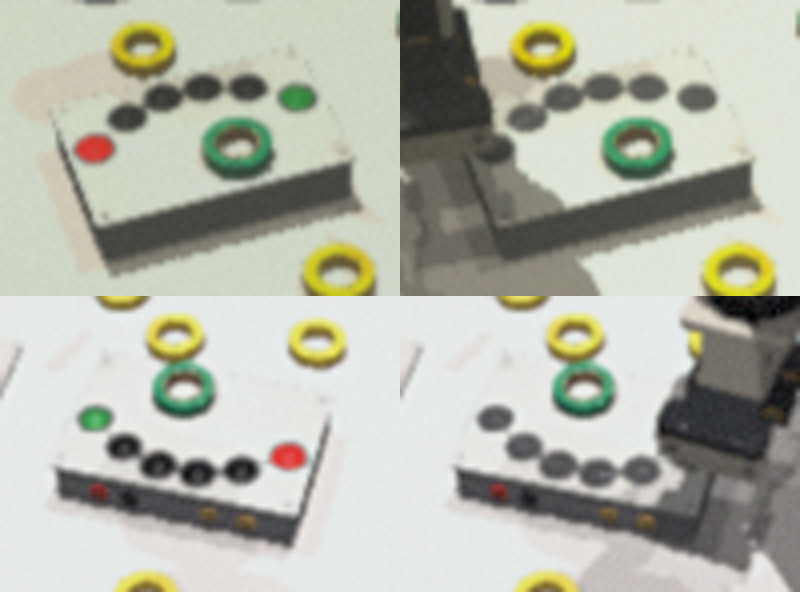

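Before (left) and after (right): all six studs, including the red at (495,150), now lie flush and look like grey discs. The case and tape have not moved. I'll move clear and hand in.

Call:
{"api": "arm_command", "payload": {"commands": [{"tx":0,"ty":0,"tz":-0.1,"twist":0},{"tx":0,"ty":0,"tz":-0.2,"twist":0},{"tx":0,"ty":0,"tz":-0.3,"twist":0},{"tx":0,"ty":0,"tz":-0.4,"twist":0},{"tx":0,"ty":0,"tz":-0.5,"twist":0},{"tx":0,"ty":0,"tz":-0.5,"twist":0},{"tx":0,"ty":0,"tz":-0.5,"twist":0},{"tx":0,"ty":0,"tz":-0.5,"twist":0}], "claw": 0, "grip_force": 10}}

```text
t: 11.78
eef_pos: [0.4029, 0.012, 0.1968]
ee_rot: [3.141, 0.001, -0.312]
force: [-0.5, -0.2, 0.1]
width: 0.0005
gripper_force: 0.0
```

```bash
python3 -c "
from station import *
s=get_state();print(s['eef_pos'],s['t']);print(job_done())"
```

```text
[0.40292552 0.0120287  0.19683377] 11.7833
the job is handed in; nothing more can be done
None
```

I pressed all six studs flush in one pass from green to red (at most about 8 N read), the case and tape roll look unmoved in the pictures, the arm is clear, and the job was handed in at about 12 s; no verdict was returned.

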